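# Zero the balance that carries the weigh boat

### The arm

A 6-joint arm with a two-finger parallel gripper is mounted at the origin on a cart in front of the work surface, level with it; the furniture and walls round the work are solid. World frame = base frame: x ahead of the robot, y to its left, z up, the work surface at z = 0. Lengths are in mm, angles in rad, forces in N, time in s.
With the tool pointing down it reaches from about 250 to 775 mm from the base axis. Payload 8.9 kg.
Tool frame: the origin (TCP) lies midway between the tips of the shut fingers; the grasp point (between the pads) lies 19 mm behind it; z points along the fingers, y is the direction in which the jaws open and shut (so a half turn about z gives the same grasp; the last joint's range is limited). The gripper opens to 85 mm and grips with 20 to 120 N. Pads are 22 mm wide; open, the fingers measure 114 mm over their backs; the gripper's body (76 mm by 85 mm) begins 54 mm behind the grasp point. The pads swing forward as they close: fully open they stand 13 mm farther back than shut.
Start: joints at [1.169, 0.291, -0.153, 1.127, 0, 1.431], TCP at [136.381, 506.975, 231.305] pointing down, gripper open.
Joint ranges: [-2.52, 2.52], [-0.91, 1.74], [-1.3, 1.37], [-1.96, 2.02], [-1.52, 1.47], [-3.14, 3.14]. Speed limits (rad/s): [2.22, 2.22, 2.79, 3.14, 3.14, 3.14].

### API

Orientations are given as a 3x3 rotation matrix whose columns are the frame's x, y, z axes.
In Python, from cell import status, optics, env gives the robot as it stands.
- The arm moves only by the shell command python3 -m handwheel 'ROWS' [FORCE]. ROWS is JSON, a list of rows, each a list of 7 numbers: the turn, a rotation vector about the world's x, y, z in degrees, then the shift along the world's x, y, z in m, then the opening in per cent of the stroke, from 0 (shut) to 100 (fully open). In form: [[ax, ay, az, dx, dy, dz, jaw], ...]. A call has 1 to 20 rows; each row shifts and turns the commanded pose from where the row before left it; what a row does not reach is not made up. A row lasts 1/8 s, in which the tool goes at most 62.5 mm and 10.7 degrees, less where a joint would pass 70% of its speed; a pose out of reach is approached as far as the arm can. A call with a gripper value outside its range is refused whole. The fingers move at their own pace and stop on an object; FORCE is the grip in N (left out, the last holds). Time passes only in rows, so rows that do not move let the fingers close. It gives the time, the measured TCP pose, the force and the opening at its end, in the units of the state.
- status.state(): the state, without advancing time (a new reading comes with each control period).
- optics.camera(name): name is "side" or "top" or "wrist"; returns a dict with "img" (480x640x3 uint8, red, green, blue), "camera_matrix" (3x3 intrinsics, pixels), "position" and "orientation" of the camera in the world. Camera axes: x right, y down, z forward; pixel columns grow to the right and rows downward; lengths in mm; the calibration is good to about 2 mm. A picture is of the moment at which its call begins. There is no depth.
- env.hand_in(): hands the job in, once; it reports no verdict.
Trained networks look in a picture, given as the dict that the camera call returned (one of the last four; its "shot" number tells which), for a name from the list of things; names that differ only in an ending like _2 or _b are one class to them, and where a whole thing is asked for, a point or a joint stands for the part that bears it (a point fixed in the world has none). Each returns a list of dicts, best first, with "score" (0 to 1); they miss things now and then, are a little off and sometimes report something else, mostly with a low value. They report only what shows in the picture. A call takes as long as a camera call. They do not tell look-alikes from the thing itself.
- optics.search_frame(thing, picture): "at" ([x, y, z] in mm, in world coordinates, good to about 4 mm: the middle of the surface that is visible of it).
The state is a dict: "t": time; "joint_pos": joint angles; "dq": joint speeds; "joint_torque": joint torques, N m; "tcp_pos": TCP position; "orientation": TCP orientation; "ft_force": force on the tool from outside, world axes, zero at the start; "moment": the same for the moment, N m; "finger_gap": finger opening in mm.
Only numpy, scipy, OpenCV 4.12 (cv2) and the standard library are available. Lean on these libraries where they do the work, as an engineer would, in place of code of your own. Each camera call takes 0.05 s, during which the arm holds its last target. There are 200 camera calls.

### The job

Two like balances stand on the worktop. Zero the one with the square weigh boat on its pan: with the fingertips, lightly press down its long bar key, keep it down for two seconds, then let it come up and withdraw. Do not press any other key, do not touch the other balance, and leave the boat, the petri dish and the other things where they are.

Things in the scene. Friction and masses are not known exactly. Their poses are not given: they have to be found in the camera images.
- balance_a: The balance with the weigh boat on its pan: 190 x 190 mm, white, fixed to the worktop. Origin under its centre at worktop height; -x is its front (keys), y runs along the row of keys, 66 mm in front of the centre on a strip 40 mm high. From 43 mm in front of the centre a display slopes up to the 60 mm high rear; round steel pan 100 mm across, top at 70 mm, centred 35 mm behind the centre.
- balance_a_bar (a joint): Stroke of the long bar key of the balance that carries the weigh boat. Joint value in m: 0 up, 0.006 fully down (straight down); the key counts as pressed beyond 0.003. The spring needs about 1.3 N to start and 4.9 N fully down and lifts the key again when let go.
- balance_a_bar_top (a point): Centre of the top face of that bar key: a black bar 42 mm long (along the balance's y) by 16 mm deep (along its x), its top face 51 mm above the worktop and 11 mm above the housing round it when up. Axes as the balance's.
- balance_a_left (a joint): Stroke of the left small round key of the balance with the weigh boat. Joint value in m: 0 up, 0.006 fully down, same spring
- balance_a_left_top (a point): Centre of the top of that round key: 16 mm across, 51 mm above the worktop, 68 mm to the left (+y of the balance) of the bar key's centre.
- balance_a_right (a joint): Stroke of the right small round key of the balance with the weigh boat. Joint value in m: 0 up, 0.006 fully down, same spring
- balance_a_right_top (a point): Centre of the top of that round key: 16 mm across, 51 mm above the worktop, 68 mm to the right (-y of the balance) of the bar key's centre.
- balance_b: The other balance, of the same make, with the petri dish on its pan: 190 x 190 mm, white, fixed to the worktop. Origin under its centre at worktop height; -x is its front (keys), y runs along the row of keys, 66 mm in front of the centre on a strip 40 mm high. From 43 mm in front of the centre a display slopes up to the 60 mm high rear; round steel pan 100 mm across, top at 70 mm, centred 35 mm behind the centre.
- balance_b_bar (a joint): Stroke of the long bar key of the balance that carries the petri dish. Joint value in m: 0 up, 0.006 fully down (straight down); the key counts as pressed beyond 0.003. The spring needs about 1.3 N to start and 4.9 N fully down and lifts the key again when let go.
- balance_b_bar_top (a point): Centre of the top face of that bar key: a black bar 42 mm long (along the balance's y) by 16 mm deep (along its x), its top face 51 mm above the worktop and 11 mm above the housing round it when up. Axes as the balance's.
- balance_b_left (a joint): Stroke of the left small round key of the balance with the petri dish. Joint value in m: 0 up, 0.006 fully down, same spring
- balance_b_left_top (a point): Centre of the top of that round key: 16 mm across, 51 mm above the worktop, 68 mm to the left (+y of the balance) of the bar key's centre.
- balance_b_right (a joint): Stroke of the right small round key of the balance with the petri dish. Joint value in m: 0 up, 0.006 fully down, same spring
- balance_b_right_top (a point): Centre of the top of that round key: 16 mm across, 51 mm above the worktop, 68 mm to the right (-y of the balance) of the bar key's centre.
- weigh_boat: Loose white square weigh boat, 68 x 68 x 16 mm, on the pan of its balance; origin at the centre of its underside.
- petri_dish: Loose round clear covered petri dish, 90 mm across and 17 mm high, on the pan of the other balance; origin at the centre of its underside.
- film_roll: Loose white roll standing upright on the worktop to the left of the balances, 62 mm across, 50 mm high; origin at the centre of its underside.
- dropper_bottle: Loose small brown bottle with black cap on the worktop to the right of the balances, 30 mm across, 75 mm high; origin at the centre of its underside.
Mind the look-alikes: they are no part of the job. Leave any turquoise or yellow look-alike of the petri_dish alone.

How it is judged:
By the outcome, as a careful person would: the job done as asked, in the order asked, and still so for the second after the job is handed in, with the robot touching nothing.
It also fails if it takes over 32 s, if anything falls off the work surface, if the arm or the gripper's body presses on something with over 40 N, if the wrist force passes 120 N, or if a joint passes its speed limit or range.

## Working session

There is one attempt and no reset: what is moved stays moved. The work goes in short steps, Python scripts to look and compute and a shell command to move; the robot and the scene stay as the last step left them, time stands still between calls to the robot, and variables do not carry over. Pictures are saved under pics/ and viewed, about 8 in all and at most 12, crops included, and the job is handed in when it is done.

```bash
mkdir -p pics; ls; python3 - <<'E'
from cell import status, optics
import cv2, numpy as np
s=status.state(); print(s['t'],s['tcp_pos'],s['orientation'],s['ft_force'],s['finger_gap'])
for n in ['top','side']:
    p=optics.camera(n); cv2.imwrite(f'pics/{n}1.png',p['img'][:,:,::-1])
    print(n,np.round(p['position']),np.round(p['orientation'],3).tolist(),p['camera_matrix'].tolist())
    for t in ['weigh_boat','petri_dish','balance_a','balance_a_bar_top','balance_a_left_top','balance_a_right_top','film_roll','dropper_bottle']:
        for d in optics.search_frame(t,p): print(t,np.round(d['at']),round(d['score'],2))
E
```

```text
pics
0.0 [136.198403   506.55954093 230.72333727] [[-9.65664187e-01  2.59793053e-01 -4.97934167e-04]
 [ 2.59793482e-01  9.65663398e-01 -1.24415318e-03]
 [ 1.57614447e-04 -1.33079422e-03 -9.99999102e-01]] [ 0.58968568  0.48770982 -0.71545784] 85.39479744080353
top [ 303.   13. 1607.] [[0.025, -0.986, 0.167], [-1.0, -0.026, -0.002], [0.007, -0.167, -0.986]] [[518.9586404778372, 0.0, 323.2152798357932], [0.0, 518.9586404778372, 247.07573555001548], [0.0, 0.0, 1.0]]
weigh_boat [ 548. -144.   78.] 0.68
petri_dish [532. 132.  90.] 0.96
petri_dish [701. -93.  16.] 0.89
petri_dish [700. 141.  20.] 0.65
balance_a [477. 144.  50.] 0.95
balance_a [ 496. -128.   49.] 0.94
balance_a_bar_top [ 497. -127.   55.] 0.6
balance_a_bar_top [ 447. -134.   52.] 0.59
balance_a_bar_top [429. 151.  50.] 0.31
balance_a_bar_top [ 546. -147.   80.] 0.23
film_roll [515. 406.  50.] 0.56
dropper_bottle [ 430. -398.   61.] 0.67
side [  -78. -1185.   813.] [[0.895, -0.206, 0.395], [-0.446, -0.44, 0.78], [0.013, -0.874, -0.486]] [[587.8234633432322, 0.0, 330.0862280021352], [0.0, 587.8234633432322, 245.53749598485442], [0.0, 0.0, 1.0]]
weigh_boat [ 555. -142.   73.] 0.56
petri_dish [396. 326.  15.] 0.94
petri_dish [ 699. -107.   15.] 0.89
petri_dish [668. 292.  12.] 0.89
petri_dish [526. 119.  89.] 0.77
petri_dish [694. 127.  16.] 0.7
petri_dish [ 432. -421.   42.] 0.19
balance_a [ 489. -188.   40.] 0.95
balance_a_bar_top [ 444. -140.   52.] 0.55
film_roll [508. 392.  34.] 0.76
dropper_bottle [ 429. -419.   43.] 0.6
```

View pics/top1.png

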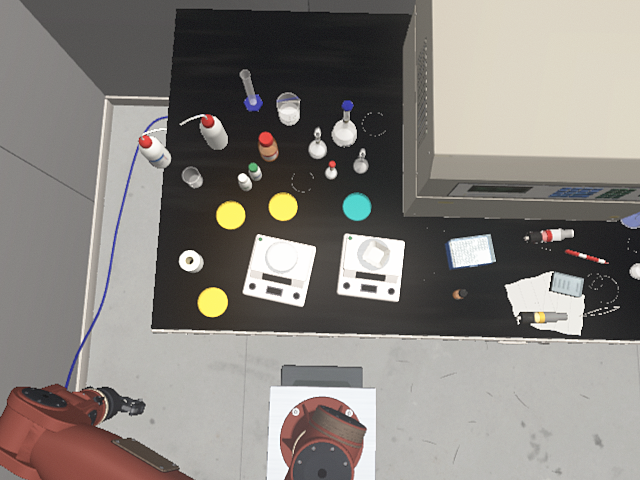

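```bash
python3 - <<'E'
import cv2
i=cv2.imread('pics/top1.png')[170:310,230:430]
cv2.imwrite('pics/crop1.png',cv2.resize(i,None,fx=4,fy=4,interpolation=cv2.INTER_CUBIC))
E
```

```text
(no output)
```

View pics/crop1.png

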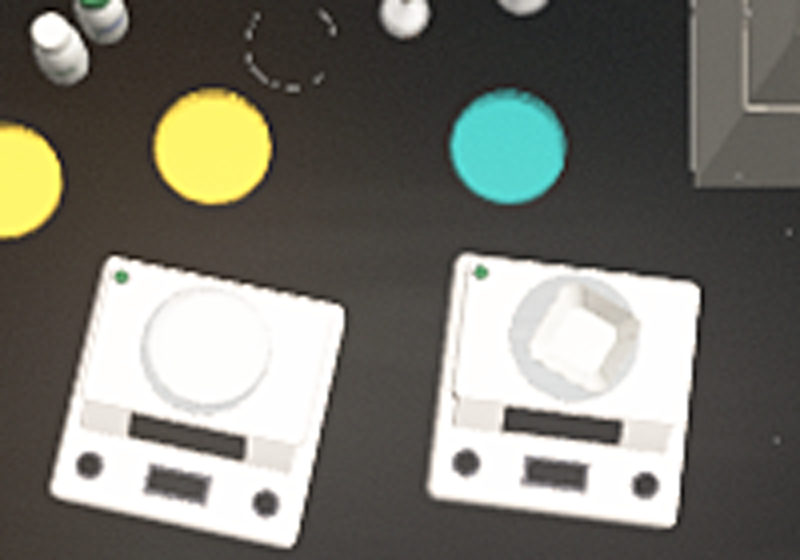

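The weigh boat is on the right-hand balance, at about (375,253). What could be mistaken for its bar key at (369,288):
- the round keys at (346,285) and (391,291)
- the display at (370,276)
- the other balance's bar at (274,291), where the petri dish sits on the pan

I choose (369,288), and the crop confirms it.

```bash
cat > h.py <<'E'
import numpy as np
def ray(p,uv,z):
    K=np.array(p['camera_matrix']);R=np.array(p['orientation']);c=np.array(p['position'])
    d=R@np.linalg.solve(K,[uv[0],uv[1],1.]); return c+d*(z-c[2])/d[2]
E
python3 - <<'E'
from cell import optics,status
import numpy as np
from h import ray
p=optics.camera('top')
f=lambda x,y:(230+(x+.5)/4-.5,170+(y+.5)/4-.5)
L,B,R=[ray(p,f(*c),51) for c in [(466,462),(556,473),(645,485)]]
print(L,B,R,np.linalg.norm(L-R)); d=L-R
print('yaw',np.degrees(np.arctan2(-d[0],d[1])))
o=np.array(status.state()['orientation']); print('tool y yaw',np.degrees(np.arctan2(-o[0,1],o[1,1])))
E
```

```text
[451.664912   -62.41327741  51.        ] [ 445.12834391 -130.13097746   51.        ] [ 437.82984861 -197.01978011   51.        ] 135.3156293519926
yaw -5.868341763347869
tool y yaw -15.055540527920103
```

```bash
python3 -m handwheel '[[0,0,0.65,0.022,-0.0455,0,0],[0,0,0.65,0.022,-0.0455,0,0],[0,0,0.65,0.022,-0.0455,0,0],[0,0,0.65,0.022,-0.0455,0,0],[0,0,0.65,0.022,-0.0455,0,0],[0,0,0.65,0.022,-0.0455,0,0],[0,0,0.65,0.022,-0.0455,0,0],[0,0,0.65,0.022,-0.0455,0,0],[0,0,0.65,0.022,-0.0455,0,0],[0,0,0.65,0.022,-0.0455,0,0],[0,0,0.65,0.022,-0.0455,0,0],[0,0,0.65,0.022,-0.0455,0,0],[0,0,0.7,0.022,-0.0455,0,0],[0,0,0.7,0.022,-0.0455,0,0],[0,0,0,0,0,-0.04,0],[0,0,0,0,0,-0.04,0],[0,0,0,0,0,0,0],[0,0,0,0,0,0,0]]' 20
python3 - <<'E'
from cell import status, optics
import cv2, numpy as np
s=status.state(); print(s['t'],s['tcp_pos'],s['ft_force'],s['finger_gap']);o=np.array(s['orientation']);print(o[:,2],np.degrees(np.arctan2(-o[0,1],o[1,1])))
p=optics.camera('wrist'); cv2.imwrite('pics/w1.png',p['img'][:,:,::-1])
q=optics.camera('side'); cv2.imwrite('pics/s2.png',cv2.resize(q['img'][150:390,200:520,::-1],None,fx=2.5,fy=2.5))
np.savez('w1.npz',**{k:np.array(p[k]) for k in ['camera_matrix','position','orientation']})
for t in ['balance_a_bar_top','balance_a_left_top','balance_a_right_top','weigh_boat','petri_dish']:
    for d in optics.search_frame(t,p): print(t,np.round(d['at']),round(d['score'],2))
E
```

```text
t: 3.2
tcp_pos: [445.0, -130.2, 152.6]
orientation: [[-0.995, 0.102, 0.001], [0.102, 0.995, -0.001], [-0.001, -0.0, -1.0]]
ft_force: [0.3, 0.2, 0.7]
finger_gap: -0.1
3.2 [ 445.02743828 -130.23169219  152.61125365] [0.2611852  0.22414474 0.7472127 ] -0.0813253485269872
[ 1.12756225e-03 -5.70330548e-04 -9.99999202e-01] -5.8459009721585105
balance_a_bar_top [ 442. -132.   56.] 0.68
balance_a_left_top [454. -63.  51.] 0.85
balance_a_left_top [495.  55.  39.] 0.7
balance_a_right_top [ 436. -194.   49.] 0.82
weigh_boat [ 568. -140.   72.] 0.81
petri_dish [666. 112.  13.] 0.89
```

View pics/w1.png

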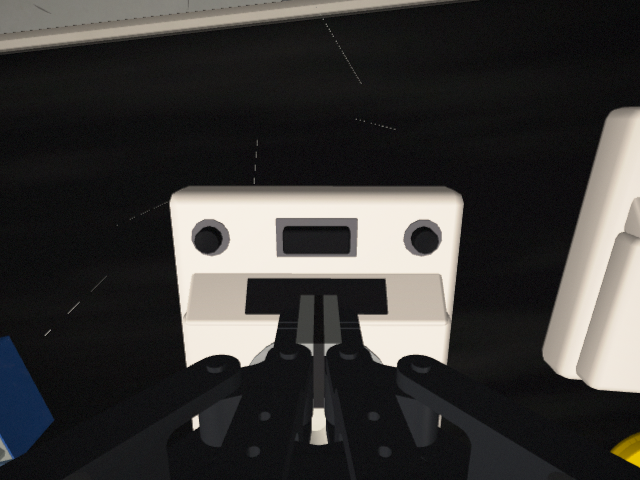

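In the wrist picture the bar key is at about (316,240), with the round keys at (208,239) and (425,239). The shut fingertips are at (319,297), in line with the bar.

```bash
python3 - <<'E'
import numpy as np
from h import ray
p=np.load('w1.npz')
for c in [(208,239),(316,240),(425,239)]: print(ray(p,c,51))
T=np.array([445,-130,152.6]);v=np.linalg.inv(p['orientation'])@(T-p['position']);u=p['camera_matrix']@v;print(u[:2]/u[2])
E
```

```text
[ 437.89471048 -197.87247469   51.        ]
[ 445.208115   -131.64686345   51.        ]
[451.29566129 -64.7363903   51.        ]
[318.3636726  315.93889506]
```

Top and wrist views agree on the bar, about (445,-131), so I descend straight down to just above it.

```bash
python3 -m handwheel '[[0,0,0,0,-0.001,-0.03,0],[0,0,0,0,0,-0.03,0],[0,0,0,0,0,-0.025,0],[0,0,0,0,0,-0.01,0],[0,0,0,0,0,0,0],[0,0,0,0,0,0,0]]'; python3 - <<'E'
from cell import status, optics
import cv2, numpy as np
q=optics.camera('wrist'); cv2.imwrite('pics/w2.png',q['img'][:,:,::-1])
s=status.state();print(s['tcp_pos'],s['ft_force'])
E
```

```text
t: 4.3
tcp_pos: [445.1, -131.3, 57.2]
orientation: [[-0.995, 0.102, 0.001], [0.102, 0.995, -0.001], [-0.001, -0.0, -1.0]]
ft_force: [-0.1, 0.4, 1.0]
finger_gap: -0.1
[ 445.10234676 -131.37891396   57.21512484] [ 0.40796206 -0.41013254 -0.25817416]
```

View pics/w2.png

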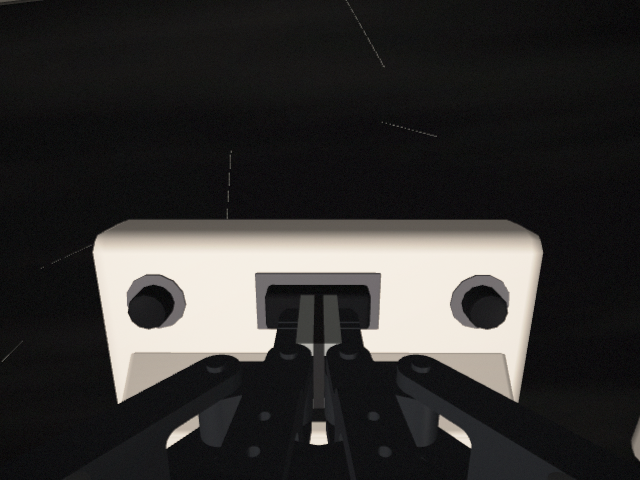

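The fingertips, at (319,296), are over the bar, which spans columns 265–370 and rows 285–328. I go down slowly, watching the force.

```bash
python3 -m handwheel '[[0,0,0,0,0,-0.002,0],[0,0,0,0,0,-0.002,0],[0,0,0,0,0,-0.0015,0],[0,0,0,0,0,-0.0015,0],[0,0,0,0,0,-0.0015,0],[0,0,0,0,0,-0.001,0],[0,0,0,0,0,0,0]]'; python3 -c "
from cell import status
for i in range(1): s=status.state();print(s['tcp_pos'],s['ft_force'])"
```

```text
t: 5.22
tcp_pos: [444.4, -131.0, 46.8]
orientation: [[-0.995, 0.102, 0.0], [0.102, 0.995, -0.0], [-0.0, -0.0, -1.0]]
ft_force: [-1.1, 0.5, 3.8]
finger_gap: 0.1
[ 444.39760624 -131.01658807   46.82383941] [-1.0972245   0.50094565  3.80057053]
```

3.8 N at 4.2 mm down matches the spring, so the key is pressed. I hold it for two seconds with a hair more depth.

```bash
python3 -m handwheel '[[0,0,0,0,0,-0.0004,0],[0,0,0,0,0,0,0],[0,0,0,0,0,0,0],[0,0,0,0,0,0,0],[0,0,0,0,0,0,0],[0,0,0,0,0,0,0],[0,0,0,0,0,0,0],[0,0,0,0,0,0,0],[0,0,0,0,0,0,0],[0,0,0,0,0,0,0],[0,0,0,0,0,0,0],[0,0,0,0,0,0,0],[0,0,0,0,0,0,0],[0,0,0,0,0,0,0],[0,0,0,0,0,0,0],[0,0,0,0,0,0,0]]'; python3 -m handwheel '[[0,0,0,0,0,-0.0001,0],[0,0,0,0,0,0.004,0],[0,0,0,0,0,0.006,0],[0,0,0,0,0,0.02,0],[0,0,0,0,0,0.04,0],[0,0,0,0,0,0.05,0],[0,0,0,-0.03,0,0.04,0],[0,0,0,-0.04,0,0.03,0],[0,0,0,-0.04,0,0,0],[0,0,0,0,0,0,0],[0,0,0,0,0,0,0]]'
python3 - <<'E'
from cell import optics
import cv2,numpy as np
a=optics.camera('wrist')['img'];p=optics.camera('top');cv2.imwrite('pics/top3.png',p['img'][:,:,::-1])
b=cv2.resize(p['img'][170:310,170:470],(800,373))
cv2.imwrite('pics/end.png',np.vstack([cv2.resize(a[140:400],(800,220)) if 0 else cv2.resize(a[:,:],(300,225)).repeat(1,0) if 0 else np.zeros((0,800,3),np.uint8),b])[:,:,::-1]); cv2.imwrite('pics/w3.png',a[:,:,::-1])
d=np.abs(p['img'].astype(int)-cv2.imread('pics/top1.png')[:,:,::-1]).max(2)>50
print(cv2.connectedComponentsWithStats(d.astype(np.uint8))[2].tolist()[1:15])
E
```

```text
t: 7.22
tcp_pos: [444.4, -131.1, 46.4]
orientation: [[-0.995, 0.102, 0.0], [0.102, 0.995, -0.0], [-0.0, -0.0, -1.0]]
ft_force: [-0.4, -0.2, 3.8]
finger_gap: 0.2
t: 8.6
tcp_pos: [334.8, -131.2, 236.6]
orientation: [[-0.995, 0.102, 0.001], [0.102, 0.995, -0.0], [-0.001, -0.0, -1.0]]
ft_force: [-0.1, 0.3, 0.0]
finger_gap: -0.1
[[0, 279, 442, 201, 31994], [359, 316, 4, 6, 10], [355, 318, 2, 5, 9], [361, 323, 1, 2, 2], [321, 367, 20, 14, 127], [357, 371, 1, 1, 1], [354, 373, 1, 1, 1], [331, 417, 1, 1, 1], [338, 421, 1, 1, 1], [331, 422, 1, 1, 1], [346, 430, 1, 1, 1], [341, 434, 2, 2, 3], [347, 434, 1, 1, 1], [347, 436, 2, 2, 3]]
```

View pics/w3.png

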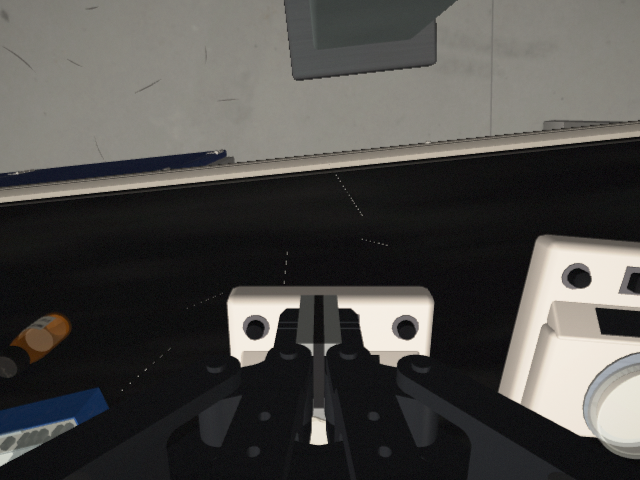

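View pics/end.png

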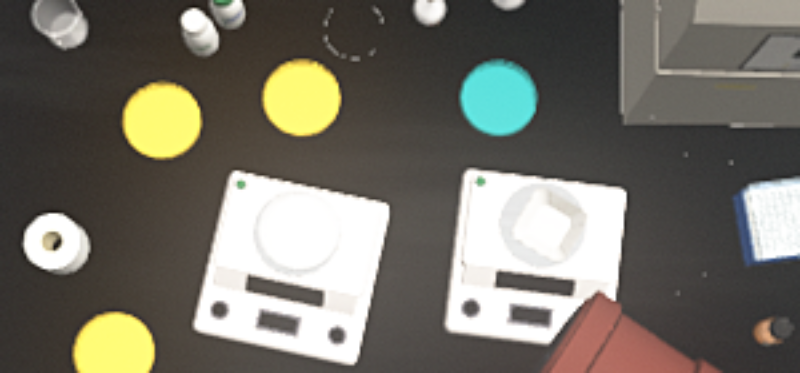

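The boat, dish, roll and bottle are unmoved; between the two top pictures only the arm changed. The bar key is up again, and the arm is clear with no force on the tool.

```bash
python3 -c "
from cell import env; print(env.hand_in())"
```

```text
the job is handed in; nothing more can be done
None
```

I zeroed the balance with the square weigh boat, the right-hand one, and handed the job in at about 8.7 s. No verdict came back.

- **Press:** The shut fingertips pushed its long bar key down about 4.5 mm, with 3.8 N measured. I held it there for roughly 2.2 s, then lifted off and withdrew. I had no direct reading of the key's stroke. That it was pressed is inferred from the fingertip height and the force, which fit the spring figures given.
- **Position:** The top and wrist cameras agreed on the bar's position to about 1.5 mm. The networks' estimates differed from mine by up to 10 mm (side view), so I went with my own measurement.
- **Last checks:** The force on the tool was back to about zero. The top picture showed changes only where the arm is, with the boat, dish, roll and bottle unmoved. The bar and left round key show up there. The arm hid the right round key in that view, but the wrist picture shows it up.

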